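# Line up the reagent jars by size on the bench tray

### The arm

A 7-joint arm with a two-finger parallel gripper is mounted at the origin on the work surface. World frame = base frame: x ahead of the robot, y to its left, z up, the work surface at z = 0. Lengths are in m, angles in rad, forces in N, time in s.
With the tool pointing down it reaches from about 0.425 to 0.825 m from the base axis. Payload 3.6 kg.
Tool frame: the origin (TCP) lies on the centre line of the jaws, within the pads' length; the fingertips stand 19 mm ahead of it and the grasp point (between the pads) is the TCP; z points along the fingers, y is the line along which they close (so a half turn about z gives the same grasp; the last joint's range is limited). The gripper opens to 85 mm and grips with 20 to 120 N. Pads are 22 mm wide; open, the fingers measure 114 mm over their backs; the gripper's body (76 mm by 85 mm) begins 54 mm behind the grasp point. The pads swing forward as they close: fully open they stand 13 mm farther back than shut.
Start: joints at [-1.23, 0.615, -0.013, 1.423, 0.008, 1.103, -0.04], TCP at [0.234, 0.607, 0.25] pointing down, gripper open.
Joint ranges: [-3.12, 3.12], [-0.3, 2.06], [-1.34, 1.32], [0.26, 2.42], [-1.36, 4.5], [0.01, 1.98], [-2.84, 2.84]. Speed limits (rad/s): [2.79, 2.79, 3.14, 3.14, 3.14, 3.14, 3.14].

### API

Orientations are given as a unit quaternion [x, y, z, w].
In Python, from workcell import r gives the robot as it stands. The module is installed in compiled form; this text tells all that it offers.
- The arm moves only by the tool send_rows, never from a script. Its argument "series" is a list of rows, each a list of 7 numbers: the shift along the tool's x, y, z in mm, then the turn, a rotation vector about the tool's x, y, z in rad, then the gripper's target within -1 to 1 (fully open at 1, half-way at 0, shut at -1). A call has exactly 8 rows; each row is the pose to reach, as a shift and turn from the pose commanded when the call began, along the tool's axes at that moment; what a row does not reach only later rows make up. A row lasts 1/12 s, in which the tool goes at most 41.7 mm and 7.16 degrees, less where a joint would pass 70% of its speed; a pose out of reach is approached as far as the arm can. A call with a gripper value outside its range is refused whole. The fingers move at their own pace and stop on an object; "force" is the grip in N (left out, the last holds). Time passes only in rows, so rows that repeat a pose let the fingers close, or fill a call up. It gives the time, the measured TCP pose, the force, the opening and the grip force at its end, in the units of the state.
- r.get_state(): the state, without advancing time (a new reading comes with each control period).
- r.snapshot(name): name is "side" or "top" or "wrist"; returns the picture (400x640x3 uint8, blue, green, red); there is no depth.
- r.calibration(name): a dict with "intrinsics" (3x3 intrinsics, pixels), "R" (3x3) and "t" (3): a world point X has camera coordinates R X + t. Camera axes: x right, y down, z forward; pixel columns grow to the right and rows downward; lengths in m; the calibration is good to about 2 mm. A picture is of the moment at which its call begins: read the wrist's pose just before it. calibration takes no time and is no camera call; for the wrist camera it gives the pose at the moment of the call.
- r.finish_job(): hands the job in; it is judged then, once.
Trained networks look in the newest picture that a camera, given by its name, has taken for a name from the list of things; names that differ only in an ending like _2 or _b are one class to them, and where a whole thing is asked for, a point or a joint stands for the part that bears it (a point fixed in the world has none). Each returns a list of dicts, best first, with "p" (0 to 1); they miss things now and then, are a little off and sometimes report something else, mostly with a low value. They report only what shows in the picture. A call takes as long as a camera call. They do not tell look-alikes from the thing itself.
- r.boxes_of(camera, thing): "position" ([x, y, z] in m, in the coordinates of the camera as it stood for that picture, good to about 4 mm: the middle of the surface that is visible of it).
- r.pinpoint(camera, thing): "position" ([x, y, z] in m, in the coordinates of the camera as it stood for that picture, good to about 4 mm: a listed point, or the origin of a listed thing).
The state is a dict: "t": time; "q": joint angles; "joint_velocities": joint speeds; "tau": joint torques, N m; "ee_pos": TCP position; "eef_rot": TCP orientation; "wrist_force": force on the tool from outside, world axes, zero at the start; "ft_torque": the same for the moment, N m; "opening": finger opening in m; "finger_force": force on a finger pad.
Only numpy, scipy, OpenCV 4.12 (cv2) and the standard library are available. Lean on these libraries where they do the work, as an engineer would, in place of code of your own. Each camera call takes 0.05 s, during which the arm holds its last target. There are 200 camera calls.

### The job

Stand the four white screw-cap jars upright on the four round pads of the bench tray, one to a pad and centred on it, in order of size: the largest on the pad next to the black end block, then each next smaller one along the row, down to the smallest at the far end. Do not tip any jar over, and let go of them all at the end.

Things in the scene. Friction and masses are not known exactly. Their poses are not given: they have to be found in the camera images.
- jar_q: the largest of four plain white cylindrical screw-cap jars with a thin blue ring under the cap; straight-sided, cap and wall equally wide, 58 mm diameter, 116 mm high over the cap, closed, well under 0.4 kg. Origin: centre of its underside, z up through the cap.
- jar_s: the second largest of four plain white cylindrical screw-cap jars with a thin blue ring under the cap; straight-sided, cap and wall equally wide, 50 mm diameter, 99 mm high over the cap, closed, well under 0.4 kg. Origin: centre of its underside, z up through the cap.
- jar_r: the second smallest of four plain white cylindrical screw-cap jars with a thin blue ring under the cap; straight-sided, cap and wall equally wide, 43 mm diameter, 82 mm high over the cap, closed, well under 0.4 kg. Origin: centre of its underside, z up through the cap.
- jar_p: the smallest of four plain white cylindrical screw-cap jars with a thin blue ring under the cap; straight-sided, cap and wall equally wide, 36 mm diameter, 65 mm high over the cap, closed, well under 0.4 kg. Origin: centre of its underside, z up through the cap.
- pad_k: one of four identical round dark rubber pads, 62 mm diameter, 3 mm thick, fixed in a straight row along a low aluminium tray (352 x 84 mm, rims up to 16 mm high), 74 mm apart. Origin: centre of its underside, 6 mm above the bench; top 3 mm higher; y along the row, x across it. Which pad is where in the row differs from start to start.
- pad_l: one of four identical round dark rubber pads, 62 mm diameter, 3 mm thick, fixed in a straight row along a low aluminium tray (352 x 84 mm, rims up to 16 mm high), 74 mm apart. Origin: centre of its underside, 6 mm above the bench; top 3 mm higher; y along the row, x across it. Which pad is where in the row differs from start to start.
- pad_m: one of four identical round dark rubber pads, 62 mm diameter, 3 mm thick, fixed in a straight row along a low aluminium tray (352 x 84 mm, rims up to 16 mm high), 74 mm apart. Origin: centre of its underside, 6 mm above the bench; top 3 mm higher; y along the row, x across it. Which pad is where in the row differs from start to start.
- pad_n: one of four identical round dark rubber pads, 62 mm diameter, 3 mm thick, fixed in a straight row along a low aluminium tray (352 x 84 mm, rims up to 16 mm high), 74 mm apart. Origin: centre of its underside, 6 mm above the bench; top 3 mm higher; y along the row, x across it. Which pad is where in the row differs from start to start.
- end_block: black upright block, 70 mm across the tray, 26 mm along it, 45 mm high, fixed at one end of the tray, in line with the pads, 47 mm from the centre of the nearest pad (it may be at either end; the other end has only a flat white plate). Origin: centre of its underside, 6 mm above the bench.
There are look-alikes about, which are no part of the job. Leave any turquoise look-alike of the jar_s alone. What is shaped like the jar_p but red is not meant.

How it is judged:
At the end, for the whole second after the job is handed in: Each jar stands on its pad (underside within 4 mm of the pad's top), its axis within 13 mm of the pad's centre and within 0.1 rad of upright; largest on the pad next to the black end block, then in falling size along the row; all released and at rest (((horizontal distance between pad_k and end_block between 0.027 and 0.067 m and horizontal distance between jar_q and pad_k below 0.013 m and z of jar_q in the frame of pad_k between 0 and 0.007 m) or (horizontal distance between pad_l and end_block between 0.027 and 0.067 m and horizontal distance between jar_q and pad_l below 0.013 m and z of jar_q in the frame of pad_l between 0 and 0.007 m) or (horizontal distance between pad_m and end_block between 0.027 and 0.067 m and horizontal distance between jar_q and pad_m below 0.013 m and z of jar_q in the frame of pad_m between 0 and 0.007 m) or (horizontal distance between pad_n and end_block between 0.027 and 0.067 m and horizontal distance between jar_q and pad_n below 0.013 m and z of jar_q in the frame of pad_n between 0 and 0.007 m)) and angle between each of jar_q, jar_s, jar_r, jar_p's own z axis and vertical below 0.1 rad and linear speed of each of jar_q, jar_s, jar_r, jar_p below 0.02 m/s and angular speed of each of jar_q, jar_s, jar_r, jar_p below 0.2 rad/s and ((horizontal distance between pad_k and end_block between 0.101 and 0.141 m and horizontal distance between jar_s and pad_k below 0.013 m and z of jar_s in the frame of pad_k between 0 and 0.007 m) or (horizontal distance between pad_l and end_block between 0.101 and 0.141 m and horizontal distance between jar_s and pad_l below 0.013 m and z of jar_s in the frame of pad_l between 0 and 0.007 m) or (horizontal distance between pad_m and end_block between 0.101 and 0.141 m and horizontal distance between jar_s and pad_m below 0.013 m and z of jar_s in the frame of pad_m between 0 and 0.007 m) or (horizontal distance between pad_n and end_block between 0.101 and 0.141 m and horizontal distance between jar_s and pad_n below 0.013 m and z of jar_s in the frame of pad_n between 0 and 0.007 m)) and ((horizontal distance between pad_k and end_block between 0.175 and 0.215 m and horizontal distance between jar_r and pad_k below 0.013 m and z of jar_r in the frame of pad_k between 0 and 0.007 m) or (horizontal distance between pad_l and end_block between 0.175 and 0.215 m and horizontal distance between jar_r and pad_l below 0.013 m and z of jar_r in the frame of pad_l between 0 and 0.007 m) or (horizontal distance between pad_m and end_block between 0.175 and 0.215 m and horizontal distance between jar_r and pad_m below 0.013 m and z of jar_r in the frame of pad_m between 0 and 0.007 m) or (horizontal distance between pad_n and end_block between 0.175 and 0.215 m and horizontal distance between jar_r and pad_n below 0.013 m and z of jar_r in the frame of pad_n between 0 and 0.007 m)) and ((horizontal distance between pad_k and end_block between 0.249 and 0.289 m and horizontal distance between jar_p and pad_k below 0.013 m and z of jar_p in the frame of pad_k between 0 and 0.007 m) or (horizontal distance between pad_l and end_block between 0.249 and 0.289 m and horizontal distance between jar_p and pad_l below 0.013 m and z of jar_p in the frame of pad_l between 0 and 0.007 m) or (horizontal distance between pad_m and end_block between 0.249 and 0.289 m and horizontal distance between jar_p and pad_m below 0.013 m and z of jar_p in the frame of pad_m between 0 and 0.007 m) or (horizontal distance between pad_n and end_block between 0.249 and 0.289 m and horizontal distance between jar_p and pad_n below 0.013 m and z of jar_p in the frame of pad_n between 0 and 0.007 m))); the robot touches nothing.
It fails at once if a jar is tipped over (leaning more than 0.7 rad) (angle between any of jar_p, jar_q, jar_r, jar_s's own z axis and vertical above 0.7 rad).
It also fails if it takes over 93 s, if anything falls off the work surface, if the arm or the gripper's body presses on something with over 40 N, if the wrist force passes 120 N, or if a joint passes its speed limit or range.

## Working session

There is one attempt and no reset: what is moved stays moved. The work goes in short steps, Python scripts to look and compute and a tool call to move; the robot and the scene stay as the last step left them, time stands still between calls to the robot, and variables do not carry over. Pictures are saved under pics/ and viewed, at most 14 in all, crops included, and the job is handed in when it is done.

Besides the shell and the picture viewer there is one more tool, called after "Call:" as name(argument=value, ...), one argument or row to a line, values as JSON. send_rows: Moves the arm, as the interface text tells. Its arguments: {"type":"object","properties":{"series":{"type":"array"},"force":{"type":"number"}},"required":["series"]}

```bash
mkdir -p pics; cat > h.py <<'E'
import numpy as np, cv2
from workcell import r
from scipy.spatial.transform import Rotation as Rn
def snap(cam,fn):
    im=r.snapshot(cam); cv2.imwrite('pics/'+fn,im); return im
def toworld(cam,p):
    c=r.calibration(cam); return np.array(c['R']).T@(np.array(p)-np.array(c['t']))
def ray(cam,uv,z):
    c=r.calibration(cam);R=np.array(c['R']);t=np.array(c['t'])
    d=R.T@np.linalg.inv(np.array(c['intrinsics']))@np.array([uv[0],uv[1],1.]);o=-R.T@t
    return o+d*(z-o[2])/d[2]
def proj(cam,X):
    c=r.calibration(cam);v=np.array(c['intrinsics'])@(np.array(c['R'])@np.array(X)+np.array(c['t']));return v[:2]/v[2]
E
python3 - <<'E'
from h import *
np.set_printoptions(precision=4,suppress=True)
a=snap('top','top0.png');b=snap('side','side0.png')
s=r.get_state();print(s['t'],s['ee_pos'],s['eef_rot'],s['opening'],s['wrist_force'])
for cam in('top','side'):
    for th in('jar_q','jar_s','jar_r','jar_p','pad_k','end_block'):
        for d in r.pinpoint(cam,th):
            print(cam,th,round(d['p'],2),toworld(cam,d['position']),proj(cam,toworld(cam,d['position'])).round())
    c=r.calibration(cam);print(cam,'campos',-np.array(c['R']).T@np.array(c['t']))
E
```

```text
0.1 [0.2335 0.606  0.2492] [ 0.1828  0.9831 -0.0011 -0.0002] 0.0853296351512043 [-0.22   -0.0903  0.2965]
top jar_q 0.91 [0.414  0.1737 0.0006] [250. 243.]
top jar_q 0.84 [ 0.4643  0.2788 -0.002 ] [207. 223.]
top jar_q 0.83 [ 0.3493  0.0355 -0.0024] [310. 270.]
top jar_q 0.72 [ 0.3805 -0.0612  0.0007] [351. 256.]
top jar_q 0.64 [ 0.4849 -0.2692 -0.0014] [438. 209.]
top jar_q 0.64 [ 0.4711 -0.0975  0.001 ] [366. 216.]
top jar_q 0.55 [0.4821 0.0881 0.0009] [287. 213.]
top jar_s 0.91 [0.414  0.1737 0.0006] [250. 243.]
top jar_s 0.84 [ 0.4643  0.2788 -0.002 ] [207. 223.]
top jar_s 0.83 [ 0.3493  0.0355 -0.0024] [310. 270.]
top jar_s 0.72 [ 0.3805 -0.0612  0.0007] [351. 256.]
top jar_s 0.64 [ 0.4849 -0.2692 -0.0014] [438. 209.]
top jar_s 0.64 [ 0.4711 -0.0975  0.001 ] [366. 216.]
top jar_s 0.55 [0.4821 0.0881 0.0009] [287. 213.]
top jar_r 0.91 [0.414  0.1737 0.0006] [250. 243.]
top jar_r 0.84 [ 0.4643  0.2788 -0.002 ] [207. 223.]
top jar_r 0.83 [ 0.3493  0.0355 -0.0024] [310. 270.]
top jar_r 0.72 [ 0.3805 -0.0612  0.0007] [351. 256.]
top jar_r 0.64 [ 0.4849 -0.2692 -0.0014] [438. 209.]
to
[... 1682 characters left out ...]
0401 -0.0022] [253. 228.]
side jar_p 0.85 [ 0.47   -0.0991  0.0031] [317. 249.]
side jar_p 0.84 [0.4685 0.2806 0.0003] [273. 175.]
side jar_p 0.69 [ 0.3804 -0.0593  0.0003] [275. 248.]
side jar_p 0.67 [0.4828 0.0918 0.0003] [297. 207.]
side jar_p 0.61 [0.4166 0.1697 0.0001] [265. 197.]
side jar_p 0.55 [ 0.3514  0.0401 -0.0022] [253. 228.]
side pad_k 0.68 [ 0.6136 -0.0308  0.0067] [362. 220.]
side pad_k 0.66 [ 0.6024 -0.0998  0.0087] [370. 235.]
side pad_k 0.61 [0.6177 0.0442 0.0092] [351. 204.]
side pad_k 0.48 [0.6303 0.1171 0.0075] [344. 190.]
side end_block 0.88 [0.637  0.1645 0.0052] [340. 182.]
side end_block 0.6 [ 0.6002 -0.1055  0.0061] [370. 238.]
side campos [ 0.1923 -0.8422  0.6273]
```

View pics/top0.png

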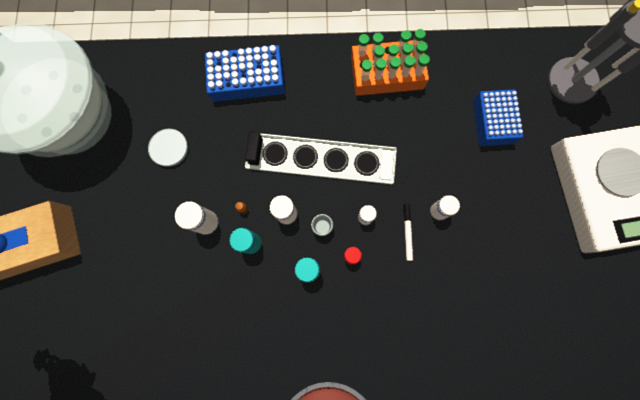

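View pics/side0.png

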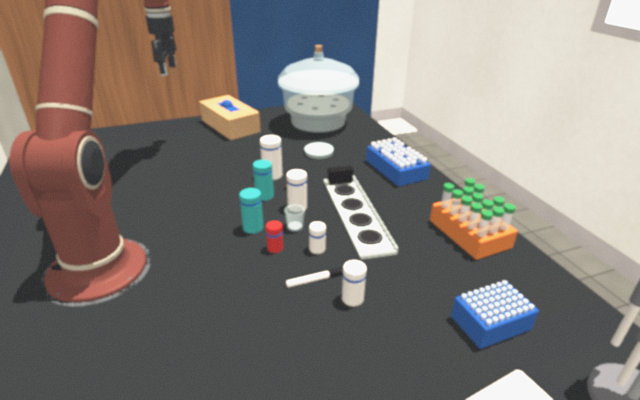

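The top view shows the tray with the black block at its left end (253,150) and pads at (274,153), (306,156), (336,159) and (367,163).

Candidates:
- **White jars:** caps at (189,215), (281,208), (368,214) and (449,205).
- **Look-alikes:** turquoise at (241,240) and (307,269), and red at (353,256).
- **Other objects to ignore:** the glass beaker at (322,225), a flat white dish at (168,148) and a brown vial at (241,207).

I choose the four white ones and will measure their cap sizes next.

```bash
cat > m.py <<'E'
from h import *
np.set_printoptions(precision=4,suppress=True)
im=cv2.imread('pics/top0.png')
K=np.array(r.calibration('top')['intrinsics']);print(K[0,0])
cand={'A':(189,215),'B':(281,208),'C':(368,214),'D':(449,205)}
H={'q':(.116,58),'s':(.099,50),'r':(.082,43),'p':(.065,36)}
g=im.min(2); _,th=cv2.threshold(g,185,255,0)
n,lab,st,ce=cv2.connectedComponentsWithStats(th)
for k,(u,v) in cand.items():
    l=np.bincount(lab[v-6:v+6,u-6:u+6].ravel(),minlength=n);l[0]=0;l=l.argmax()
    print(k,st[l],ce[l])
    for j,(h,d) in H.items():
        p=ray('top',ce[l],h);w=np.linalg.norm(proj('top',p+[0,d/2000,0])-proj('top',p-[0,d/2000,0]))
        print('  if',j,p,'cap px',w, 'seen', 2*np.sqrt(st[l][4]/np.pi))
P=np.array([[.6285,.1177],[.6182,.041],[.6133,-.0293],[.5984,-.1028],[.6303,.1171],[.6177,.0442],[.6136,-.0308],[.6024,-.0998]])
i=np.array([0,1,2,3]*2)-1.5
c=P.mean(0);d=(P*i[:,None]).sum(0);d/=np.linalg.norm(d)
print('dir',d,np.arctan2(d[1],d[0]));[print(c+d*k*.074) for k in(-1.5,-.5,.5,1.5)]
cr=cv2.resize(im[180:290,170:470],None,fx=2.6,fy=2.6,interpolation=cv2.INTER_CUBIC);cv2.imwrite('pics/crop0.png',cr)
E
python3 m.py
```

```text
386.36560206068367
A [175 202  27  26 566] [188.0742 214.5707]
  if q [0.4663 0.2799 0.116 ] cap px 27.83501999178548 seen 26.844991754889815
  if s [0.469  0.2862 0.099 ] cap px 23.48731926135455 seen 26.844991754889815
  if r [0.4717 0.2925 0.082 ] cap px 19.780023578586412 seen 26.844991754889815
  if p [0.4743 0.2989 0.065 ] cap px 16.223432138468972 seen 26.844991754889815
B [270 196  23  22 404] [281.0099 206.4876]
  if q [0.4791 0.0871 0.116 ] cap px 27.99729538151432 seen 22.680140565547774
  if s [0.4821 0.0892 0.099 ] cap px 23.6242479812418 seen 22.680140565547774
  if r [0.485  0.0914 0.082 ] cap px 19.895339130763915 seen 22.680140565547774
  if p [0.488  0.0935 0.065 ] cap px 16.31801311622542 seen 22.680140565547774
C [360 206  16  15 194] [367.7062 212.8402]
  if q [ 0.4621 -0.0912  0.116 ] cap px 28.34219210090869 seen 15.716503163191918
  if s [ 0.4647 -0.0929  0.099 ] cap px 23.915273386312013 seen 15.716503163191918
  if r [ 0.4673 -0.0946  0.082 ] cap px 20.14042834673288 seen 15.716503163191918
  if p [ 0.4698 -0.0963  0.065 ] cap px 16.519033496971694 seen 15.716503163191918
D [440 196  20  19 288] [449.1076 204.6146]
  if q [ 0.4756 -0.2582  0.116 ] cap px 28.469638380026208 seen 19.149229459268767
  if s [ 0.4785 -0.2635  0.099 ] cap px 24.02281314483634 seen 19.149229459268767
  if r [ 0.4813 -0.2688  0.082 ] cap px 20.23099376526226 seen 19.149229459268767
  if p [ 0.4842 -0.2742  0.065 ] cap px 16.593314595908147 seen 19.149229459268767
dir [-0.1246 -0.9922] -1.6957001687069646
[0.6291 0.1173]
[0.6199 0.0439]
[ 0.6107 -0.0295]
[ 0.6015 -0.103 ]
```

View pics/crop0.png

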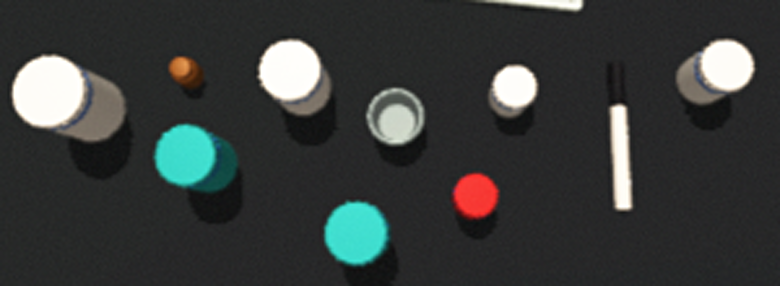

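Call:
send_rows(
  series=[
    [-42,-28,0,0,0,0.12,1],
    [-84,-56,0,0,0,0.24,1],
    [-125,-83,0,0,0,0.36,1],
    [-167,-110,0,0,0,0.48,1],
    [-208,-138,0,0,0,0.6,1],
    [-250,-165,0,0,0,0.72,1],
    [-292,-193,0,0,0,0.84,1],
    [-334,-220,0,0,0,0.96,1],
  ],
  force=40,
)

```text
t: 1.37
ee_pos: [0.4282, 0.3335, 0.2508]
eef_rot: [0.618, 0.786, 0.0, -0.0]
wrist_force: [0.0, 0.5, 0.0]
opening: 0.0855
finger_force: 0.0
```

```bash
cat >> h.py <<'E'
np.set_printoptions(precision=4,suppress=True)
RT=np.array([[.125,.992,0],[.992,-.125,0],[0,0,-1]])
def go(X,name=''):
    s=r.get_state();R=Rn.from_quat(s['eef_rot']).as_matrix();T=RT
    print(name,'shift',(1000*R.T@(np.array(X)-s['ee_pos'])).round(1),'turn',Rn.from_matrix(R.T@T).as_rotvec().round(3))
def st():
    s=r.get_state();print(s['t'],s['ee_pos'],'q',np.array(s['q']),'op',s['opening'],'f',s['finger_force'],s['wrist_force'])
E
python3 -c "
from h import *
st();go([.466,.28,.25])"
```

```text
1.3667 [0.4282 0.3335 0.2508] q [-0.8814  0.4559  0.2669  1.743  -0.1426  0.9607 -0.3212] op 0.08551915694782396 f 0.0 [0.0118 0.5362 0.004 ]
 shift [-60.9  24.2   0.7] turn [ 0.001 -0.001  0.363]
```

Call:
send_rows(
  series=[
    [-15,6,0,0,0,0.1,1],
    [-30,12,0,0,0,0.2,1],
    [-45,18,0,0,0,0.3,1],
    [-61,24,0,0,0,0.363,1],
    [-61,24,0,0,0,0.363,1],
    [-61,24,0,0,0,0.363,1],
    [-61,24,0,0,0,0.363,1],
    [-61,24,0,0,0,0.363,1],
  ],
)

```text
t: 2.03
ee_pos: [0.4643, 0.2833, 0.2502]
eef_rot: [0.747, 0.665, -0.0, -0.001]
wrist_force: [-0.0, -0.2, -0.1]
opening: 0.0858
finger_force: 0.0
```

```bash
cat > w.py <<'E'
import sys
from h import *
x,y,h,d,fn=sys.argv[1:6];x,y,h,d=map(float,(x,y,h,d))
st();c0=r.calibration('wrist')
im=snap('wrist',fn);g=im.min(2)
_,th=cv2.threshold(g,170,255,0);n,lab,s,ce=cv2.connectedComponentsWithStats(th)
p=proj('wrist',[x,y,h]);print('expected px',p,'cap px',c0['intrinsics'][0][0]*d/((np.array(c0['R'])@[x,y,h]+c0['t'])[2]))
for i in range(1,n):
    if s[i][4]>400: print(s[i],ce[i],ray('wrist',ce[i],h))
for q in r.pinpoint('wrist','jar_q')[:4]: print(round(q['p'],2),toworld('wrist',q['position']))
E
python3 w.py .466 .28 .116 .058 w1.png; python3 -c "
from h import *
go([.466,.28,.085])"
```

```text
2.0333 [0.4643 0.2833 0.2502] q [-0.8318  0.4681  0.3668  1.7418 -0.1992  0.9686 -0.504 ] op 0.08575574221258268 f 0.0 [-0.0497 -0.2372 -0.0515]
expected px [320.4001 202.4679] cap px 63.194615298966006
[ 431   28   85   90 5942] [473.0996  72.48  ] [0.6002 0.3747 0.116 ]
[ 290  170   62   51 1788] [321.8574 190.7763] [0.4686 0.2909 0.116 ]
[319 328  55  28 915] [347.5038 344.529 ] [0.4769 0.1154 0.116 ]
0.87 [ 0.4839  0.0905 -0.0008]
0.84 [0.4627 0.2741 0.0004]
0.81 [ 0.3507  0.0357 -0.001 ]
0.63 [0.4172 0.175  0.0028]
 shift [ -2.9   1.9 165.2] turn [-0.001 -0.     0.008]
```

View pics/w1.png

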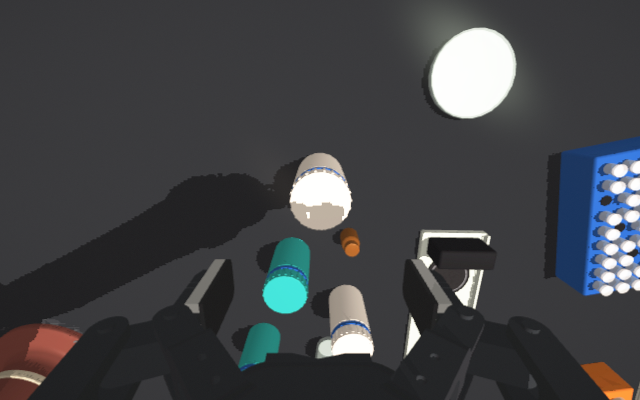

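The wrist view shows the cap centred at about (321,201), against the predicted (320,202), so jar_q's position is confirmed. Descending to grip it.

Call:
send_rows(
  series=[
    [-2,1,35,0,0,0.008,1],
    [-3,2,75,0,0,0.008,1],
    [-3,2,115,0,0,0.008,1],
    [-3,2,145,0,0,0.008,1],
    [-3,2,160,0,0,0.008,1],
    [-3,2,165,0,0,0.008,1],
    [-3,2,165,0,0,0.008,1],
    [-3,2,165,0,0,0.008,-1],
  ],
)

```text
t: 2.8
ee_pos: [0.4675, 0.2792, 0.0861]
eef_rot: [0.751, 0.661, 0.001, 0.0]
wrist_force: [-0.0, 0.3, 0.7]
opening: 0.0755
finger_force: 0.0
```

Call:
send_rows(
  series=[
    [0,0,0,0,0,0,-1],
    [0,0,0,0,0,0,-1],
    [0,0,0,0,0,0,-1],
    [0,0,0,0,0,0,-1],
    [0,0,0,0,0,0,-1],
    [0,0,0,0,0,0,-1],
    [0,0,0,0,0,0,-1],
    [0,0,0,0,0,0,-1],
  ],
)

```text
t: 3.47
ee_pos: [0.4675, 0.2793, 0.0871]
eef_rot: [0.751, 0.661, 0.001, -0.0]
wrist_force: [-1.7, -0.5, 5.6]
opening: 0.0573
finger_force: 41.9
```

```bash
python3 -c "
from h import *
st();go([.466,.28,.185],'up');go([.629,.117,.185],'over')
for p in ((.6291,.1173),(.6199,.0439),(.6107,-.0295),(.6015,-.103)): print(RT.T@(np.array(p+(0,))-[.466,.28,0]))"
```

```text
3.4667 [0.4675 0.2793 0.0871] q [-0.7533  0.6859  0.2724  1.9048 -0.3132  0.5891 -0.4055] op 0.057339693234115585 f 41.921072602272034 [-1.7004 -0.4886  5.6461]
up shift [  0.8  -1.4 -97.9] turn [ 0.002 -0.002 -0.002]
over shift [-140.2  181.   -98. ] turn [ 0.002 -0.002 -0.002]
[-0.141   0.1821  0.    ]
[-0.215   0.1822  0.    ]
[-0.2889  0.1822  0.    ]
[-0.363   0.1823  0.    ]
```

Call:
send_rows(
  series=[
    [0,0,-15,0,0,0,-1],
    [0,0,-45,0,0,0,-1],
    [0,0,-75,0,0,0,-1],
    [-10,13,-95,0,0,0,-1],
    [-28,37,-98,0,0,0,-1],
    [-48,62,-98,0,0,0,-1],
    [-68,88,-98,0,0,0,-1],
    [-88,114,-98,0,0,0,-1],
  ],
)

```text
t: 4.13
ee_pos: [0.5692, 0.1757, 0.1837]
eef_rot: [0.751, 0.661, 0.0, 0.0]
wrist_force: [0.4, 0.5, -2.4]
opening: 0.0577
finger_force: 43.7
```

Call:
send_rows(
  series=[
    [-18,23,0,0,0,0,-1],
    [-33,43,0,0,0,0,-1],
    [-44,57,0,0,0,0,-1],
    [-50,64,0,0,0,0,-1],
    [-52,67,0,0,0,0,-1],
    [-52,67,0,0,0,0,-1],
    [-52,67,0,0,0,0,-1],
    [-52,67,0,0,0,0,-1],
  ],
)

```text
t: 4.8
ee_pos: [0.6274, 0.1188, 0.1831]
eef_rot: [0.75, 0.661, -0.0, -0.001]
wrist_force: [0.2, -0.1, -2.2]
opening: 0.0574
finger_force: 43.7
```

```bash
python3 -c "
from h import *
st()
im=snap('wrist','w2.png');snap('top','top2.png')
for cam in('top','wrist'):
  for th in('pad_k','end_block'):
    for d in r.pinpoint(cam,th): print(cam,th,round(d['p'],2),toworld(cam,d['position']))
go([.629,.117,.0965])"
```

```text
4.8 [0.6274 0.1188 0.1831] q [-0.4063  0.6802  0.3229  1.5472 -0.2488  0.956  -0.1313] op 0.057414927989994174 f 43.68277430534363 [ 0.2356 -0.1086 -2.2407]
top pad_k 0.91 [ 0.5979 -0.1061  0.003 ]
top pad_k 0.88 [0.625  0.1184 0.0068]
top pad_k 0.7 [ 0.6134 -0.0263  0.0073]
top pad_k 0.61 [0.6172 0.044  0.0095]
top pad_k 0.36 [0.4811 0.0865 0.0013]
wrist pad_k 0.87 [0.6293 0.116  0.0043]
wrist end_block 0.59 [0.6388 0.1673 0.0048]
 shift [-0.   0.7 86.9] turn [-0.    -0.    -0.002]
```

View pics/w2.png

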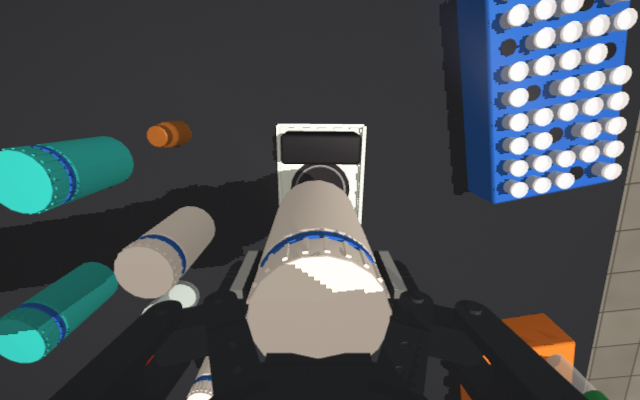

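The jar hangs upright in the grip over the first pad: block at (320,148), pad ring at (320,180). Lowering and releasing.

Call:
send_rows(
  series=[
    [0,1,12,0,0,0,-1],
    [0,1,32,0,0,0,-1],
    [0,1,54,0,0,0,-1],
    [0,1,70,0,0,0,-1],
    [0,1,79,0,0,0,-1],
    [0,1,84,0,0,0,-1],
    [0,1,86,0,0,0,-1],
    [0,1,86,0,0,0,-1],
  ],
)

```text
t: 5.77
ee_pos: [0.6298, 0.1163, 0.0973]
eef_rot: [0.751, 0.66, 0.0, 0.0]
wrist_force: [-0.1, 0.4, -1.4]
opening: 0.0577
finger_force: 43.7
```

```bash
python3 -c "
from h import *
st();go([.629,.117,.0965])"
```

```text
5.7667 [0.6298 0.1163 0.0973] q [-0.3826  0.7835  0.2882  1.6138 -0.2872  0.786  -0.098 ] op 0.05773206658521331 f 43.681819438934326 [-0.0599  0.43   -1.3914]
 shift [ 0.6 -0.8  0.8] turn [ 0.     0.    -0.003]
```

Lower 1 mm more, then open. After that, back up and head to jar_s at (0.482, 0.089).

Call:
send_rows(
  series=[
    [0,0,1,0,0,0,-1],
    [0,0,1,0,0,0,-1],
    [0,0,1,0,0,0,1],
    [0,0,1,0,0,0,1],
    [0,0,1,0,0,0,1],
    [0,0,1,0,0,0,1],
    [0,0,1,0,0,0,1],
    [0,0,1,0,0,0,1],
  ],
)

```text
t: 6.43
ee_pos: [0.6297, 0.1164, 0.0965]
eef_rot: [0.751, 0.66, 0.0, 0.0]
wrist_force: [-0.4, 0.3, -0.3]
opening: 0.0853
finger_force: 0.0
```

Call:
send_rows(
  series=[
    [0,0,-15,0,0,0,1],
    [0,0,-40,0,0,0,1],
    [0,0,-75,0,0,0,1],
    [0,0,-105,0,0,0,1],
    [0,0,-120,0,0,0,1],
    [-10,-30,-120,0,0,0,1],
    [-20,-65,-120,0,0,0,1],
    [-30,-100,-120,0,0,0,1],
  ],
)

```text
t: 7.1
ee_pos: [0.5256, 0.0991, 0.2166]
eef_rot: [0.751, 0.66, 0.0, 0.0]
wrist_force: [0.0, 0.5, 0.7]
opening: 0.0854
finger_force: 0.0
```

```bash
python3 -c "
from h import *
st();go([.482,.0895,.2],'above');go([.482,.0895,.07])
snap('side','side3.png')
for d in r.pinpoint('side','jar_q'): print(round(d['p'],2),toworld('side',d['position']))"
```

```text
7.1 [0.5256 0.0991 0.2166] q [-0.4612  0.492   0.3495  1.8112 -0.2123  0.8739 -0.1412] op 0.08540500214191755 f 0.0 [0.0467 0.458  0.6795]
above shift [-15.1 -42.1  16.5] turn [ 0.001 -0.    -0.003]
 shift [-15.1 -42.2 146.5] turn [ 0.001 -0.    -0.003]
0.9 [ 0.3536  0.0386 -0.0028]
0.81 [ 0.4696 -0.0967  0.0032]
0.72 [ 0.485  -0.264  -0.0001]
0.68 [ 0.3817 -0.0607  0.0012]
0.62 [0.4818 0.0898 0.0022]
0.61 [0.6343 0.12   0.0092]
0.56 [0.4168 0.1687 0.0021]
```

Call:
send_rows(
  series=[
    [-6,-16,0,0,0,0,1],
    [-12,-33,0,0,0,0,1],
    [-15,-42,10,0,0,0,1],
    [-15,-42,45,0,0,0,1],
    [-15,-42,85,0,0,0,1],
    [-15,-42,120,0,0,0,1],
    [-15,-42,140,0,0,0,1],
    [-15,-42,146,0,0,0,1],
  ],
)

```text
t: 7.87
ee_pos: [0.4814, 0.0897, 0.0673]
eef_rot: [0.751, 0.66, -0.003, -0.001]
wrist_force: [-0.6, 0.4, -0.6]
opening: 0.0853
finger_force: 0.0
```

Call:
send_rows(
  series=[
    [0,0,0,0,0,0,1],
    [0,0,0,0,0,0,-1],
    [0,0,0,0,0,0,-1],
    [0,0,0,0,0,0,-1],
    [0,0,0,0,0,0,-1],
    [0,0,0,0,0,0,-1],
    [0,0,0,0,0,0,-1],
    [0,0,0,0,0,0,-1],
  ],
)

```text
t: 8.53
ee_pos: [0.4838, 0.0902, 0.0719]
eef_rot: [0.751, 0.66, 0.001, 0.001]
wrist_force: [-2.1, 0.7, 7.2]
opening: 0.0491
finger_force: 40.3
```

```bash
python3 -c "
from h import *
st();go([.620,.044,.170])"
```

```text
8.5333 [0.4838 0.0902 0.0719] q [-0.3843  0.6579  0.2335  2.0571 -0.3265  0.458  -0.0317] op 0.049091740032116436 f 40.255048871040344 [-2.1229  0.7     7.2417]
 shift [-28.3 141.2 -97.7] turn [ 0.003 -0.001 -0.003]
```

Call:
send_rows(
  series=[
    [0,0,-15,0,0,0,-1],
    [-4,0,-45,0,0,0,-1],
    [-14,0,-75,0,0,0,-1],
    [-24,10,-95,0,0,0,-1],
    [-28,32,-98,0,0,0,-1],
    [-28,62,-98,0,0,0,-1],
    [-28,94,-98,0,0,0,-1],
    [-28,120,-98,0,0,0,-1],
  ],
)

```text
t: 9.2
ee_pos: [0.6004, 0.0466, 0.1695]
eef_rot: [0.751, 0.66, 0.001, 0.001]
wrist_force: [0.2, 0.1, -1.5]
opening: 0.0492
finger_force: 41.5
```

Call:
send_rows(
  series=[
    [0,14,0,0,0,0,-1],
    [0,20,2,0,0,0,-1],
    [0,21,10,0,0,0,-1],
    [0,21,28,0,0,0,-1],
    [0,21,46,0,0,0,-1],
    [0,21,60,0,0,0,-1],
    [0,21,68,0,0,0,-1],
    [0,21,70,0,0,0,-1],
  ],
)

```text
t: 9.87
ee_pos: [0.6167, 0.0446, 0.0963]
eef_rot: [0.751, 0.661, -0.002, -0.002]
wrist_force: [0.4, -0.1, -0.9]
opening: 0.0496
finger_force: 41.5
```

```bash
python3 -c "
from h import *
st();go([.620,.0435,.081])"
```

```text
9.8667 [0.6167 0.0446 0.0963] q [-0.2754  0.759   0.284   1.6776 -0.287   0.7514  0.0192] op 0.04958121495325562 f 41.50220274925232 [ 0.3586 -0.0944 -0.9229]
 shift [-0.7  3.5 15.3] turn [-0.005  0.001 -0.002]
```

Call:
send_rows(
  series=[
    [0,1,4,0,0,0,-1],
    [0,2,9,0,0,0,-1],
    [0,2,13,0,0,0,-1],
    [0,2,15,0,0,0,-1],
    [0,2,16,0,0,0,-1],
    [0,2,16,0,0,0,-1],
    [0,2,16,0,0,0,-1],
    [0,2,16,0,0,0,-1],
  ],
)

```text
t: 10.53
ee_pos: [0.6214, 0.0439, 0.0826]
eef_rot: [0.751, 0.66, 0.0, 0.0]
wrist_force: [-0.2, 0.7, -1.6]
opening: 0.0495
finger_force: 41.5
```

Call:
send_rows(
  series=[
    [0,-1,1.5,0,0,0,-1],
    [0,-1,1.5,0,0,0,-1],
    [0,-1,1.5,0,0,0,1],
    [0,-1,1.5,0,0,0,1],
    [0,-1,1.5,0,0,0,1],
    [0,-1,1.5,0,0,0,1],
    [0,-1,1.5,0,0,0,1],
    [0,-1,1.5,0,0,0,1],
  ],
)

```text
t: 11.2
ee_pos: [0.6202, 0.044, 0.0808]
eef_rot: [0.751, 0.66, -0.0, -0.0]
wrist_force: [0.0, -0.9, -0.4]
opening: 0.0851
finger_force: 0.0
```

Call:
send_rows(
  series=[
    [0,0,-15,0,0,0,1],
    [0,0,-40,0,0,0,1],
    [0,0,-75,0,0,0,1],
    [0,0,-105,0,0,0,1],
    [0,0,-120,0,0,0,1],
    [-30,-10,-120,0,0,0,1],
    [-65,-20,-120,0,0,0,1],
    [-104,-30,-120,0,0,0,1],
  ],
)

```text
t: 11.87
ee_pos: [0.5771, -0.0542, 0.2012]
eef_rot: [0.749, 0.662, 0.001, 0.0]
wrist_force: [1.2, -0.5, -0.6]
opening: 0.0855
finger_force: 0.0
```

Call:
send_rows(
  series=[
    [-40,-12,0,0,0,0,1],
    [-79,-25,0,0,0,0,1],
    [-119,-37,0,0,0,0,1],
    [-159,-50,0,0,0,0,1],
    [-195,-60,0,0,0,0,1],
    [-215,-66,0,0,0,0,1],
    [-224,-70,0,0,0,0,1],
    [-224,-70,0,0,0,0,1],
  ],
)

```text
t: 12.53
ee_pos: [0.4775, -0.2711, 0.201]
eef_rot: [0.753, 0.658, -0.001, 0.0]
wrist_force: [-0.4, 0.3, 0.5]
opening: 0.0854
finger_force: 0.0
```

```bash
python3 -c "
from h import *
st();go([.482,-.268,.055])
snap('top','top4.png')
for d in r.pinpoint('top','jar_q'): print(round(d['p'],2),toworld('top',d['position']))
snap('side','side4.png')
for d in r.pinpoint('side','jar_q'): print(round(d['p'],2),toworld('side',d['position']))"
```

```text
12.5333 [ 0.4775 -0.2711  0.201 ] q [ 0.2588  0.5306  0.3313  1.7901 -0.2178  0.8567  0.5578] op 0.08539684098863329 f 0.0 [-0.3678  0.3144  0.4796]
 shift [  3.8   4.1 146. ] turn [-0.     0.001 -0.008]
0.91 [ 0.4862 -0.2675 -0.0006]
0.83 [0.6304 0.1157 0.0074]
0.78 [ 0.3785 -0.0621  0.0015]
0.73 [0.4176 0.1752 0.0006]
0.69 [ 0.3492  0.0389 -0.0017]
0.68 [0.6165 0.0433 0.0143]
0.63 [ 0.4706 -0.0996 -0.002 ]
0.92 [ 0.4687 -0.0961  0.0029]
0.78 [ 0.3802 -0.0587  0.0028]
0.68 [0.4166 0.1699 0.0004]
0.65 [ 0.3522  0.0401 -0.0044]
```

View pics/side4.png

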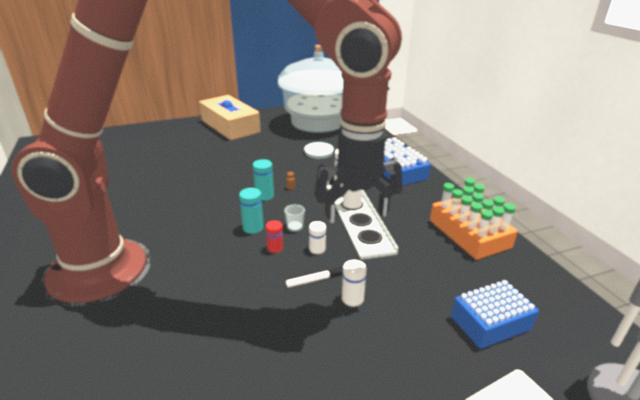

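The side view shows jar_r standing at (353,283) directly below the gripper, with q and s on the tray partly hidden behind it. Grasping jar_r.

Call:
send_rows(
  series=[
    [4,5,20,0,0,-0.008,1],
    [4,5,50,0,0,-0.008,1],
    [4,5,85,0,0,-0.008,1],
    [4,5,115,0,0,-0.008,1],
    [4,5,135,0,0,-0.008,1],
    [4,5,145,0,0,-0.008,1],
    [4,5,146,0,0,-0.008,1],
    [4,5,146,0,0,-0.008,1],
  ],
)

```text
t: 13.4
ee_pos: [0.4855, -0.2643, 0.0549]
eef_rot: [0.748, 0.664, 0.0, -0.0]
wrist_force: [0.3, -0.9, 1.1]
opening: 0.0851
finger_force: 0.0
```

Call:
send_rows(
  series=[
    [0,0,0,0,0,0,-1],
    [0,0,0,0,0,0,-1],
    [0,0,0,0,0,0,-1],
    [0,0,0,0,0,0,-1],
    [0,0,0,0,0,0,-1],
    [0,0,0,0,0,0,-1],
    [0,0,0,0,0,0,-1],
    [0,0,0,0,0,0,-1],
  ],
)

```text
t: 14.07
ee_pos: [0.4851, -0.2656, 0.0561]
eef_rot: [0.748, 0.663, 0.0, 0.001]
wrist_force: [-0.0, 1.3, 6.2]
opening: 0.042
finger_force: 40.5
```

```bash
python3 -c "
from h import *
st();go([.611,-.0295,.155])"
```

```text
14.0667 [ 0.4851 -0.2656  0.0561] q [ 0.3138  0.7421  0.2324  1.8955 -0.3095  0.5369  0.6344] op 0.04201125693914952 f 40.53970456123352 [-0.004   1.2553  6.2473]
 shift [249.4  96.9 -98.8] turn [0.002 0.    0.005]
```

Call:
send_rows(
  series=[
    [0,0,-15,0,0,0,-1],
    [0,0,-45,0,0,0,-1],
    [8,3,-75,0,0,0.005,-1],
    [28,11,-95,0,0,0.005,-1],
    [58,23,-99,0,0,0.005,-1],
    [92,36,-99,0,0,0.005,-1],
    [126,49,-99,0,0,0.005,-1],
    [160,62,-99,0,0,0.005,-1],
  ],
)

```text
t: 14.73
ee_pos: [0.5658, -0.1123, 0.1542]
eef_rot: [0.75, 0.661, 0.0, 0.0]
wrist_force: [0.1, 1.2, -1.4]
opening: 0.0422
finger_force: 40.8
```

Call:
send_rows(
  series=[
    [30,12,0,0,0,0,-1],
    [56,22,0,0,0,0,-1],
    [76,30,0,0,0,0,-1],
    [86,34,3,0,0,0,-1],
    [90,35,15,0,0,0,-1],
    [90,35,35,0,0,0,-1],
    [90,35,55,0,0,0,-1],
    [90,35,68,0,0,0,-1],
  ],
)

```text
t: 15.4
ee_pos: [0.6089, -0.0311, 0.0831]
eef_rot: [0.751, 0.661, -0.002, -0.001]
wrist_force: [-0.2, 0.4, -0.9]
opening: 0.0421
finger_force: 40.8
```

```bash
python3 -c "
from h import *
st();go([.611,-.0285,.065])"
```

```text
15.4 [ 0.6089 -0.0311  0.0831] q [-0.1642  0.7693  0.299   1.7126 -0.3161  0.7119  0.1697] op 0.04212281133486707 f 40.75557231903076 [-0.2227  0.3847 -0.881 ]
 shift [ 2.9  1.8 18.1] turn [-0.004  0.002 -0.002]
```

Call:
send_rows(
  series=[
    [1,1,4,0,0,0,-1],
    [2,1,9,0,0,0,-1],
    [2,1,13,0,0,0,-1],
    [2,1,16,0,0,0,-1],
    [2,1,18,0,0,0,-1],
    [2,1,18,0,0,0,-1],
    [2,1,18,0,0,0,-1],
    [2,1,18,0,0,0,-1],
  ],
)

```text
t: 16.07
ee_pos: [0.6128, -0.027, 0.0683]
eef_rot: [0.75, 0.662, 0.0, 0.0]
wrist_force: [-0.4, 0.4, -0.6]
opening: 0.0426
finger_force: 40.8
```

Call:
send_rows(
  series=[
    [-1,-1,2,0,0,0,-1],
    [-2,-1,3,0,0,0,-1],
    [-2,-1,3,0,0,0,-1],
    [-2,-1,3,0,0,0,1],
    [-2,-1,3,0,0,0,1],
    [-2,-1,3,0,0,0,1],
    [-2,-1,3,0,0,0,1],
    [-2,-1,3,0,0,0,1],
  ],
)

```text
t: 16.73
ee_pos: [0.6113, -0.029, 0.0647]
eef_rot: [0.75, 0.662, -0.0, 0.0]
wrist_force: [0.9, 0.6, 0.1]
opening: 0.0855
finger_force: 0.0
```

Call:
send_rows(
  series=[
    [0,0,-15,0,0,0,1],
    [0,0,-40,0,0,0,1],
    [0,0,-75,0,0,0,1],
    [0,0,-100,0,0,0,1],
    [-10,-10,-110,0,0,0,1],
    [-25,-35,-110,0,0,0,1],
    [-45,-65,-110,0,0,0,1],
    [-65,-100,-110,0,0,0,1],
  ],
)

```text
t: 17.4
ee_pos: [0.504, -0.0812, 0.1751]
eef_rot: [0.749, 0.662, 0.001, 0.001]
wrist_force: [0.2, -0.8, 0.4]
opening: 0.0854
finger_force: 0.0
```

Call:
send_rows(
  series=[
    [-10,-15,0,0,0,0,1],
    [-18,-28,0,0,0,0,1],
    [-20,-31,0,0,0,0,1],
    [-20,-31,0,0,0,0,1],
    [-20,-31,0,0,0,0,1],
    [-20,-31,0,0,0,0,1],
    [-20,-31,0,0,0,0,1],
    [-20,-31,0,0,0,0,1],
  ],
)

```text
t: 18.07
ee_pos: [0.4715, -0.0963, 0.1746]
eef_rot: [0.749, 0.662, 0.0, 0.0]
wrist_force: [-0.0, 0.6, -0.1]
opening: 0.0852
finger_force: 0.0
```

```bash
python3 -c "
from h import *
st();go([.470,-.097,.04])
snap('wrist','w5.png')
for d in r.pinpoint('wrist','jar_p'): print(round(d['p'],2),toworld('wrist',d['position']))"
```

```text
18.0667 [ 0.4715 -0.0963  0.1746] q [-0.0881  0.4785  0.3502  2.0001 -0.2467  0.703   0.2918] op 0.08521478398939637 f 0.0 [-0.0279  0.6355 -0.1412]
 shift [ -0.9  -1.5 134.6] turn [0.    0.    0.002]
0.88 [0.6162 0.0449 0.0106]
0.66 [ 0.3776 -0.0567  0.0002]
0.61 [ 0.6094 -0.0353  0.01  ]
0.56 [ 0.3509  0.0329 -0.0016]
```

View pics/w5.png

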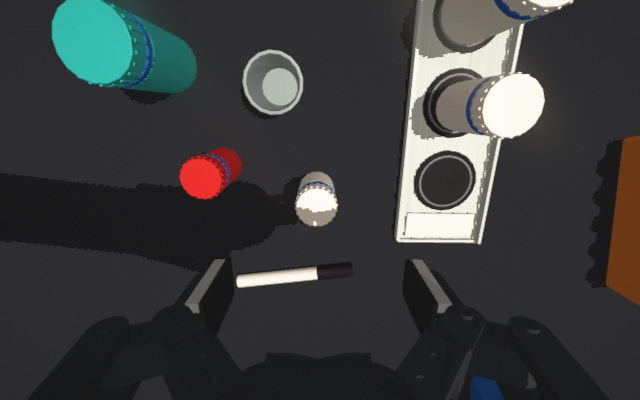

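The wrist view shows jar_p below the gripper at (317,200), the red look-alike clear of the left finger at (207,175), and the last pad free at (445,180). Grasping jar_p.

Call:
send_rows(
  series=[
    [-1,-1,20,0,0,0,1],
    [-1,-1,50,0,0,0,1],
    [-1,-1,85,0,0,0,1],
    [-1,-1,112,0,0,0,1],
    [-1,-1,127,0,0,0,1],
    [-1,-1,133,0,0,0,1],
    [-1,-1,134,0,0,0,1],
    [-1,-1,134,0,0,0,1],
  ],
)

```text
t: 18.83
ee_pos: [0.4701, -0.0979, 0.041]
eef_rot: [0.75, 0.662, 0.0, 0.0]
wrist_force: [0.4, 0.2, -0.0]
opening: 0.0852
finger_force: 0.0
```

Call:
send_rows(
  series=[
    [0,0,0,0,0,0,-1],
    [0,0,0,0,0,0,-1],
    [0,0,0,0,0,0,-1],
    [0,0,0,0,0,0,-1],
    [0,0,0,0,0,0,-1],
    [0,0,0,0,0,0,-1],
    [0,0,0,0,0,0,-1],
    [0,0,0,0,0,0,-1],
  ],
)

```text
t: 19.5
ee_pos: [0.4701, -0.0978, 0.0417]
eef_rot: [0.75, 0.662, 0.001, 0.0]
wrist_force: [-1.6, 0.4, 6.4]
opening: 0.0351
finger_force: 39.5
```

```bash
python3 -c "
from h import *
st();go([.6015,-.103,.12])"
```

```text
19.5 [ 0.4701 -0.0978  0.0417] q [ 0.0246  0.7046  0.2025  2.1027 -0.3731  0.3662  0.4051] op 0.03508111880229382 f 39.54912722110748 [-1.5816  0.4348  6.3624]
 shift [ 11.2 131.2 -78.1] turn [ 0.001 -0.     0.   ]
```

Call:
send_rows(
  series=[
    [0,0,-15,0,0,0,-1],
    [0,0,-40,0,0,0,-1],
    [2,10,-65,0,0,0,-1],
    [5,30,-78,0,0,0,-1],
    [8,58,-78,0,0,0,-1],
    [11,86,-78,0,0,0,-1],
    [11,110,-78,0,0,0,-1],
    [11,124,-78,0,0,0,-1],
  ],
)

```text
t: 20.17
ee_pos: [0.5968, -0.1018, 0.1191]
eef_rot: [0.749, 0.662, 0.001, 0.001]
wrist_force: [0.4, -1.0, -0.8]
opening: 0.0349
finger_force: 40.0
```

Call:
send_rows(
  series=[
    [0,6,3,0,0,0,-1],
    [0,7,12,0,0,0,-1],
    [0,7,28,0,0,0,-1],
    [0,7,42,0,0,0,-1],
    [0,7,52,0,0,0,-1],
    [0,7,57,0,0,0,-1],
    [0,7,58,0,0,0,-1],
    [0,7,58,0,0,0,-1],
  ],
)

```text
t: 20.83
ee_pos: [0.6005, -0.1032, 0.0606]
eef_rot: [0.75, 0.661, -0.0, -0.0]
wrist_force: [0.5, -1.0, -1.2]
opening: 0.0349
finger_force: 40.0
```

```bash
python3 -c "
from h import *
st();go([.6015,-.103,.0507])"
```

```text
20.8333 [ 0.6005 -0.1032  0.0606] q [-0.037   0.7995  0.2865  1.7281 -0.3352  0.6633  0.3084] op 0.03485039692262159 f 40.012351870536804 [ 0.5048 -1.0345 -1.2338]
 shift [0.3 1.  9.9] turn [-0.001  0.     0.   ]
```

Call:
send_rows(
  series=[
    [0,1,3,0,0,0,-1],
    [0,1,6,0,0,0,-1],
    [0,1,8,0,0,0,-1],
    [0,1,9,0,0,0,-1],
    [0,1,10,0,0,0,-1],
    [0,1,10,0,0,0,-1],
    [0,1,10,0,0,0,-1],
    [0,1,10,0,0,0,-1],
  ],
)

```text
t: 21.5
ee_pos: [0.602, -0.1033, 0.0509]
eef_rot: [0.75, 0.662, -0.0, 0.0]
wrist_force: [-0.2, 0.2, -0.3]
opening: 0.0353
finger_force: 40.1
```

Release, rise, and move back clear of the views.

Call:
send_rows(
  series=[
    [0,0,0,0,0,0,-1],
    [0,0,0,0,0,0,1],
    [0,0,0,0,0,0,1],
    [0,0,0,0,0,0,1],
    [0,0,0,0,0,0,1],
    [0,0,0,0,0,0,1],
    [0,0,0,0,0,0,1],
    [0,0,0,0,0,0,1],
  ],
)

```text
t: 22.17
ee_pos: [0.6019, -0.1033, 0.0508]
eef_rot: [0.75, 0.662, -0.0, 0.0]
wrist_force: [-0.1, -0.1, -0.6]
opening: 0.0851
finger_force: 0.0
```

Call:
send_rows(
  series=[
    [0,0,-15,0,0,0,1],
    [0,0,-40,0,0,0,1],
    [0,0,-75,0,0,0,1],
    [0,0,-115,0,0,0,1],
    [0,0,-150,0,0,0,1],
    [0,-25,-180,0,0,0,1],
    [0,-60,-200,0,0,0,1],
    [0,-100,-200,0,0,0,1],
  ],
)

```text
t: 22.83
ee_pos: [0.5053, -0.0919, 0.2552]
eef_rot: [0.75, 0.662, 0.004, 0.005]
wrist_force: [0.2, -0.6, 0.2]
opening: 0.0854
finger_force: 0.0
```

Call:
send_rows(
  series=[
    [-30,-15,0,0,0,0,1],
    [-65,-30,0,0,0,0,1],
    [-100,-30,0,0,0,0,1],
    [-135,-30,0,0,0,0,1],
    [-165,-30,0,0,0,0,1],
    [-180,-30,0,0,0,0,1],
    [-180,-30,0,0,0,0,1],
    [-180,-30,0,0,0,0,1],
  ],
)

```text
t: 23.5
ee_pos: [0.4501, -0.266, 0.2507]
eef_rot: [0.751, 0.661, 0.0, -0.0]
wrist_force: [0.1, 0.9, -1.3]
opening: 0.0855
finger_force: 0.0
```

```bash
python3 -c "
from h import *
st()
for cam in ('top','side'):
  im=snap(cam,cam+'6.png')
  for d in r.pinpoint(cam,'jar_q'): print(cam,round(d['p'],2),toworld(cam,d['position']))
im=cv2.imread('pics/top6.png')
n,lab,s,ce=cv2.connectedComponentsWithStats(cv2.threshold(im.min(2),195,255,0)[1])
for i in range(1,n):
  if s[i][4]>80 and 245<ce[i][0]<400 and 110<ce[i][1]<190:
    print(s[i],ce[i],[ray('top',ce[i],h+.009)[:2] for h in(.116,.099,.082,.065)])
a=cv2.resize(im[110:200,230:410],(720,360),interpolation=2);b=cv2.imread('pics/side6.png')[100:290,250:430]
cv2.imwrite('pics/fin.png',a);cv2.imwrite('pics/fin2.png',cv2.resize(b,None,fx=3,fy=3,interpolation=2))"
```

```text
23.5 [ 0.4501 -0.266   0.2507] q [ 0.2023  0.4415  0.4242  1.798  -0.2185  0.9489  0.5915] op 0.08548468162464794 f 0.0 [ 0.1104  0.8609 -1.343 ]
top 0.78 [ 0.3518  0.0351 -0.0006]
top 0.7 [ 0.6163 -0.0318  0.0096]
top 0.65 [0.4145 0.1772 0.0013]
top 0.64 [0.6173 0.0406 0.0146]
top 0.64 [ 0.5991 -0.1022  0.0082]
top 0.62 [0.6316 0.1175 0.0077]
top 0.62 [ 0.3794 -0.0606  0.0022]
side 0.97 [ 0.4164  0.1724 -0.0025]
side 0.84 [ 0.3516  0.0416 -0.0042]
side 0.82 [0.618  0.0419 0.0084]
side 0.77 [ 0.6139 -0.03    0.0097]
side 0.72 [0.6303 0.1197 0.007 ]
side 0.61 [ 0.384  -0.0601  0.0015]
side 0.58 [ 0.6012 -0.1041  0.01  ]
[254 124  26  26 521] [266.5624 136.4741] [array([0.6287, 0.117 ]), array([0.635 , 0.1198]), array([0.6413, 0.1226]), array([0.6475, 0.1254])]
[ 281  133  115   50 2433] [342.2926 156.8524] [array([ 0.5799, -0.0421]), array([ 0.5851, -0.0427]), array([ 0.5903, -0.0434]), array([ 0.5955, -0.044 ])]
```

View pics/fin.png

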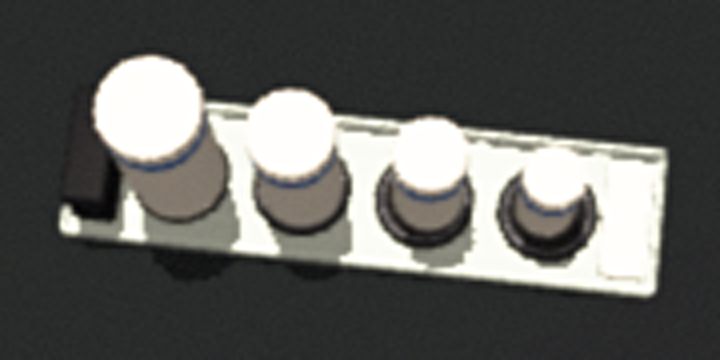

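View pics/fin2.png

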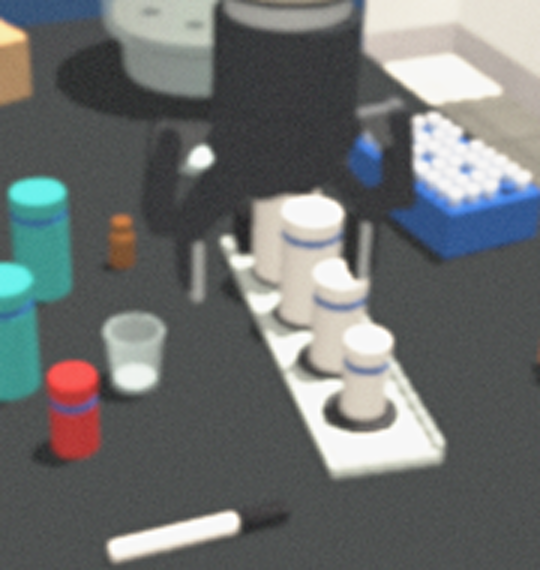

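Both views show all four jars upright and centred on their pads, falling in size from the block end, with the gripper clear. Measured positions are within about 5 mm of the pad centres, so I'm handing it in.

```bash
python3 -c "
from h import *
print(r.finish_job())"
```

```text
the job is handed in; nothing more can be done
None
```

The four white jars stand upright and released on the tray's pads, largest next to the black block and falling in size, each measured within about 5 mm of its pad's centre; the job was handed in at about 24 s, and no verdict was returned.

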